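# Tip the cork heels from the tray into the press bin

## Task

Pick up the aluminium tray by its blue handle, bring it with the three cork heels on it to the red bin and tip it so that all three heels slide off into the bin. Then set the empty tray back down flat inside its wooden frame and let go of it. Leave the glue bottle, the paste jar and the stack of soles standing where they are.

Things in the scene. Friction and masses are not known exactly. Their poses are not given: they have to be found in the camera images.
- tray: aluminium tray with a low wall on three sides and open at its -x end; floor 200 long (x) x 152 wide (y) x 4 thick, walls 4 thick rising to 30 above the underside; a hoop handle stands across the middle. Loose, about 0.35 kg. Origin: centre of its underside, z up, +x towards the closed end
- tray_handle (a point): centre of the tray's blue handle bar, 100 above the tray's underside and straight above its origin. The bar runs along the tray's y: 162 long, 18 thick along the tray's x (the width to grip), 26 high; free space of 57 beneath it down to the heels' tops. Two legs 18 x 5 hold its ends, outside the side walls. Axes as the tray's
- tray_lip (a point): middle of the upper edge of the tray's open end, 100 from the tray's origin towards -x, 4 above the underside: the heels slide off here. Axes as the tray's
- frame: fixed wooden locating frame on the bench, 250 (x) x 202 (y) outside: a board 6 thick on which the tray stands, with a rim 18 wide and 16 high (10 above the board) around an opening of 214 x 166, 7 mm larger than the tray on each side. The tray starts in it, x axes roughly parallel. Origin: centre of its underside, on the bench
- bin: fixed open red plastic bin, 230 x 230 x 90 high outside, walls and floor 5 thick. Origin: centre of its underside, on the bench; axes parallel to its sides
- heel_a: cork heel block, D-shaped seen from above: 60 long (x) x 44 wide (y) x 24 high, round end towards its -x, the lowest 6 mm a hard black face; about 50 g. Origin: centre of its underside. It starts lying flat on the tray floor; it slides when the tray is tipped by more than 20 to 28 degrees
- heel_b: cork heel block, D-shaped seen from above: 60 long (x) x 44 wide (y) x 24 high, round end towards its -x, the lowest 6 mm a hard black face; about 50 g. Origin: centre of its underside. It starts lying flat on the tray floor; it slides when the tray is tipped by more than 20 to 28 degrees
- heel_c: cork heel block, D-shaped seen from above: 60 long (x) x 44 wide (y) x 24 high, round end towards its -x, the lowest 6 mm a hard black face; about 50 g. Origin: centre of its underside. It starts lying flat on the tray floor; it slides when the tray is tipped by more than 20 to 28 degrees
- glue_bottle: white round glue bottle with a long blue nozzle cap, 68 diameter x 185 high; loose bystander. Origin: centre of its underside
- paste_jar: white jar with a yellow lid, 72 diameter x 85 high; loose bystander. Origin: centre of its underside
- sole_stack: stack of three yellow and cork shoe soles, about 190 long (x) x 76 wide x 36 high; loose bystander in one piece. Origin: centre of its underside
Mind the look-alikes: they are no part of the job. There is more than one size of the tray; the one meant has the size given above. Leave any purple look-alike of the heel_c alone.

How it is judged:
On the way, in this order (a step that is already met when the one before it is completed fails the run):
1. the tray, with all three heels still on it, is brought to the bin and tipped there (its open end within 0.2 m of the bin's centre, seen from above, tilted by more than 14 degrees) (x of heel_a in the frame of tray between -0.13 and 0.11 m and y of heel_a in the frame of tray between -0.08 and 0.08 m and z of heel_a in the frame of tray between -0.01 and 0.06 m and x of heel_b in the frame of tray between -0.13 and 0.11 m and y of heel_b in the frame of tray between -0.08 and 0.08 m and z of heel_b in the frame of tray between -0.01 and 0.06 m and x of heel_c in the frame of tray between -0.13 and 0.11 m and y of heel_c in the frame of tray between -0.08 and 0.08 m and z of heel_c in the frame of tray between -0.01 and 0.06 m and angle between tray's own z axis and vertical above 0.25 rad and horizontal distance between tray_lip and bin below 0.2 m).
2. all three heels lie in the bin (x of heel_a in the frame of bin between -0.112 and 0.112 m and y of heel_a in the frame of bin between -0.112 and 0.112 m and z of heel_a in the frame of bin between 0 and 0.085 m and x of heel_b in the frame of bin between -0.112 and 0.112 m and y of heel_b in the frame of bin between -0.112 and 0.112 m and z of heel_b in the frame of bin between 0 and 0.085 m and x of heel_c in the frame of bin between -0.112 and 0.112 m and y of heel_c in the frame of bin between -0.112 and 0.112 m and z of heel_c in the frame of bin between 0 and 0.085 m), for 0.2 s.
At the end, for the whole second after the job is handed in: All three heels lie at rest inside the bin, below its rim; the tray stands flat on the board of the wooden frame, inside the rim (within 14 mm of its centre, 0.12 rad of parallel either way round, height within 4 mm, tilt under 2 degrees), released and at rest (all of step 2 and linear speed of each of heel_a, heel_b, heel_c below 0.03 m/s and horizontal distance between tray and frame below 0.014 m and angle between the x axis of tray and the x axis of frame, either way round below 0.12 rad and z of tray in the frame of frame between 0.002 and 0.009 m and angle between tray's own z axis and vertical below 0.035 rad and linear speed of tray below 0.02 m/s); the robot touches nothing.
It fails at once if the glue bottle is pushed more than 30 mm away or tipped over (distance of glue_bottle from where it was at the start of the episode above 0.03 m or angle between glue_bottle's own z axis and vertical above 0.5 rad).
It fails at once if the paste jar is pushed more than 30 mm away or tipped over (distance of paste_jar from where it was at the start of the episode above 0.03 m or angle between paste_jar's own z axis and vertical above 0.5 rad).
It fails at once if the sole stack is pushed more than 30 mm away or tipped over (distance of sole_stack from where it was at the start of the episode above 0.03 m or angle between sole_stack's own z axis and vertical above 0.5 rad).
It also fails if it takes over 58 s, if anything falls off the work surface, if the arm or the gripper's body presses on something with over 40 N, if the wrist force passes 120 N, or if a joint passes its speed limit or range.

## Robot

A 7-joint arm with a two-finger parallel gripper is mounted at the origin on the work surface. World frame = base frame: x ahead of the robot, y to its left, z up, the work surface at z = 0. Lengths are in m, angles in rad, forces in N, time in s.
With the tool pointing down it reaches from about 0.425 to 0.925 m from the base axis. Payload 6.8 kg.
Tool frame: the origin (TCP) lies at the very end of the fingers, on their centre line; the grasp point (between the pads) lies 19 mm behind it; z points along the fingers, y is the line along which they close (so a half turn about z gives the same grasp; the last joint's range is limited). The gripper opens to 85 mm and grips with 20 to 120 N. Pads are 22 mm wide; open, the fingers measure 114 mm over their backs; the gripper's body (76 mm by 85 mm) begins 54 mm behind the grasp point. The pads swing forward as they close: fully open they stand 13 mm farther back than shut.
Start: joints at [-1.255, 0.477, 0.022, 1.555, -0.011, 1.109, -0.083], TCP at [0.278, 0.615, 0.231] pointing down, gripper open.
Joint ranges: [-2.96, 2.96], [-0.34, 2.1], [-1.41, 1.46], [0.24, 2.44], [-1.37, 4.51], [0.17, 1.92], [-2.96, 2.96]. Speed limits (rad/s): [2.39, 2.39, 3.14, 3.14, 3.14, 3.14, 3.14].

## Interface

Orientations are given as a rotation vector (axis times angle).
In Python, from bench import get_obs, viewer, r gives the robot as it stands. The module is installed in compiled form; this text tells all that it offers.
- The arm moves only by the tool play_rows, never from a script. Its argument "commands" is a list that holds one entry, the list of rows, each a list of 5 numbers: the gripper's target within -1 to 1 (shut at 1, half-way at 0, fully open at -1), then the shift along the tool's x, y, z scaled (see below), then the turn about the tool's z scaled (see below). A call has 1 to 12 rows; each row is the pose to reach, as a shift and turn from the pose commanded when the call began, along the tool's axes at that moment; what a row does not reach only later rows make up. The controller multiplies each number of a shift by 0.2 m and each number of a turn by pi/2 rad. A row lasts 1/12 s, in which the tool goes at most 41.7 mm and 7.16 degrees, less where a joint would pass 70% of its speed; a pose out of reach is approached as far as the arm can. A call with a number of a shift or a turn outside -1 to 1 is refused whole. A call with a gripper value outside its range is refused whole. The fingers move at their own pace and stop on an object; "grip_force" is the grip in N (left out, the last holds). Time passes only in rows, so rows that repeat a pose let the fingers close. It gives the time, the measured TCP pose, the force, the opening and the grip force at its end, in the units of the state.
- get_obs(): the state, without advancing time (a new reading comes with each control period).
- viewer.grab_frame(name): name is "side" or "top" or "wrist"; returns a dict with "pixels" (480x640x3 uint8, red, green, blue), "fovy" (degrees; the focal length in pixels is half the picture's height over the tangent of half this angle, whatever the lens; pixels are square), "cx", "cy" (the principal point, pixels), "world_to_cam" (4x4, takes a point from world to camera coordinates); the wrist camera has in their place "hand_eye" (4x4, takes a point from camera to tool coordinates, whose origin is the TCP and whose axes are the flange's). Camera axes: x right, y up, looking along -z (the intrinsics and any distortion apply to the point x, -y, -z); pixel columns grow to the right and rows downward; lengths in m; the calibration is good to about 2 mm. A picture is of the moment at which its call begins: read the wrist's pose just before it. There is no depth.
- r.hand_in(): hands the job in; it is judged then, once.
Trained networks look in a picture, given as the dict that the camera call returned (one of the last four; its "shot" number tells which), for a name from the list of things; names that differ only in an ending like _2 or _b are one class to them, and where a whole thing is asked for, a point or a joint stands for the part that bears it (a point fixed in the world has none). Each returns a list of dicts, best first, with "score" (0 to 1); they miss things now and then, are a little off and sometimes report something else, mostly with a low value. They report only what shows in the picture. A call takes as long as a camera call. They do not tell look-alikes from the thing itself.
- viewer.trace(picture, thing): "pixels" (480x640 bool, what is visible of it) and "rect" ([left, top, right, bottom] in pixels, round what is visible of it).
The state is a dict: "clock": time; "joints": joint angles; "qvel": joint speeds; "tau": joint torques, N m; "tcp_pos": TCP position; "orientation": TCP orientation; "contact_force": force on the tool from outside, world axes, zero at the start; "moment": the same for the moment, N m; "grip_width": finger opening in m; "gripper_force": force on a finger pad.
Only numpy, scipy, OpenCV 4.12 (cv2) and the standard library are available. Lean on these libraries where they do the work, as an engineer would, in place of code of your own. Each camera call takes 0.05 s, during which the arm holds its last target. There are 200 camera calls.

## Working session

There is one attempt and no reset: what is moved stays moved. The work goes in short steps, Python scripts to look and compute and a tool call to move; the robot and the scene stay as the last step left them, time stands still between calls to the robot, and variables do not carry over. Pictures are saved under pics/ and viewed, at most 10 in all, crops included, and the job is handed in when it is done.

Besides the shell and the picture viewer there is one more tool, called after ">>>" by a JSON object that holds its "name" and its "arguments". play_rows: Moves the arm, as the interface text tells. Shifts and turns lie within -1 to 1; 1 stands for 0.2 m of shift or pi/2 rad of turn. Its arguments: {"type":"object","properties":{"commands":{"type":"array","items":{"type":"array","items":{"type":"array","items":{"type":"number","minimum":-1,"maximum":1}}}},"grip_force":{"type":"number"}},"required":["commands"]}

```bash
mkdir -p pics
cat > h.py <<'E'
import numpy as np, cv2
from scipy.spatial.transform import Rotation as R
from bench import get_obs, viewer, r
def K(p):
    f=p["pixels"].shape[0]/2/np.tan(np.radians(p["fovy"])/2); return f,p["cx"],p["cy"]
def w2c(p,o=None):
    if "world_to_cam" in p: return np.array(p["world_to_cam"])
    T=np.eye(4);T[:3,:3]=R.from_rotvec(o["orientation"]).as_matrix();T[:3,3]=o["tcp_pos"]
    return np.linalg.inv(T@np.array(p["hand_eye"]))
def proj(p,X,o=None):
    M=w2c(p,o);f,cx,cy=K(p);c=np.atleast_2d(X)@M[:3,:3].T+M[:3,3]
    return np.c_[cx+f*c[:,0]/-c[:,2],cy-f*c[:,1]/-c[:,2]]
def unproj(p,uv,z,o=None):
    M=np.linalg.inv(w2c(p,o));f,cx,cy=K(p);uv=np.atleast_2d(uv).astype(float)
    d=np.c_[(uv[:,0]-cx)/f,-(uv[:,1]-cy)/f,-np.ones(len(uv))]@M[:3,:3].T
    return M[:3,3]+d*((z-M[2,3])/d[:,2])[:,None]
def save(p,n,box=None,s=1):
    im=p["pixels"][:,:,::-1]
    if box: im=im[box[1]:box[3],box[0]:box[2]]
    cv2.imwrite("pics/"+n,cv2.resize(im,None,fx=s,fy=s))
E
python3 - <<'E'
from h import *
o=get_obs();print(o["tcp_pos"],o["orientation"],o["grip_width"])
a=viewer.grab_frame("top");b=viewer.grab_frame("side")
save(a,"top.png");save(b,"side.png")
print({k:v for k,v in a.items() if k!="pixels"})
for t,z in [("tray",.03),("tray_handle",.11),("frame",.016),("bin",.09),("heel_a",.03),("glue_bottle",.18),("paste_jar",.085),("sole_stack",.036)]:
    for d in viewer.trace(a,t)[:6]:
        x0,y0,x1,y1=d["rect"];m=np.argwhere(d["pixels"]).mean(0)[::-1]
        print(t,round(d["score"],2),[int(v) for v in d["rect"]],m.round(),unproj(a,m,z)[0][:2].round(3))
E
```

```text
[0.27737397 0.61471654 0.23032806] [-6.60771989e-01 -3.07107980e+00  2.85780998e-03] 0.08519103859620213
{'fovy': 45.04376164434224, 'cx': 318.27530307306296, 'cy': 243.34161819893134, 'world_to_cam': array([[ 0.00367211, -0.99978473,  0.02042073, -0.01214322],
       [ 0.98669565,  0.00694169,  0.16243   , -0.53808214],
       [-0.16253679,  0.01955259,  0.98650874, -1.37669234],
       [ 0.        ,  0.        ,  0.        ,  1.        ]]), 'shot': 1}
tray 0.85 [368, 318, 429, 388] [400. 352.] [ 0.275 -0.208]
tray 0.62 [366, 199, 446, 291] [410. 244.] [ 0.541 -0.238]
tray_handle 0.85 [370, 315, 429, 389] [400. 352.] [ 0.278 -0.195]
tray_handle 0.83 [372, 199, 445, 289] [410. 244.] [ 0.528 -0.222]
frame 0.93 [359, 192, 455, 304] [405. 248.] [ 0.533 -0.226]
frame 0.6 [86, 236, 135, 307] [110. 271.] [0.469 0.503]
bin 0.91 [154, 204, 277, 324] [217. 265.] [0.478 0.23 ]
bin 0.23 [252, 129, 281, 169] [267. 147.] [0.767 0.117]
heel_a 0.89 [405, 254, 430, 283] [418. 268.] [ 0.48  -0.256]
heel_a 0.83 [370, 149, 391, 177] [384. 164.] [ 0.745 -0.176]
heel_a 0.77 [395, 214, 423, 237] [411. 225.] [ 0.587 -0.24 ]
heel_a 0.65 [382, 247, 397, 273] [390. 260.] [ 0.501 -0.187]
heel_a 0.17 [252, 129, 282, 166] [268. 148.] [0.787 0.12 ]
glue_bottle 0.88 [250, 126, 280, 168] [267. 147.] [0.736 0.11 ]
glue_bottle 0.5 [406, 253, 432, 282] [418. 268.] [ 0.462 -0.227]
paste_jar 0.6 [492, 265, 532, 296] [512. 282.] [ 0.441 -0.469]
sole_stack 0.66 [87, 236, 135, 308] [110. 271.] [0.467 0.496]
sole_stack 0.52 [369, 198, 449, 291] [410. 244.] [ 0.54  -0.237]
```

View pics/top.png

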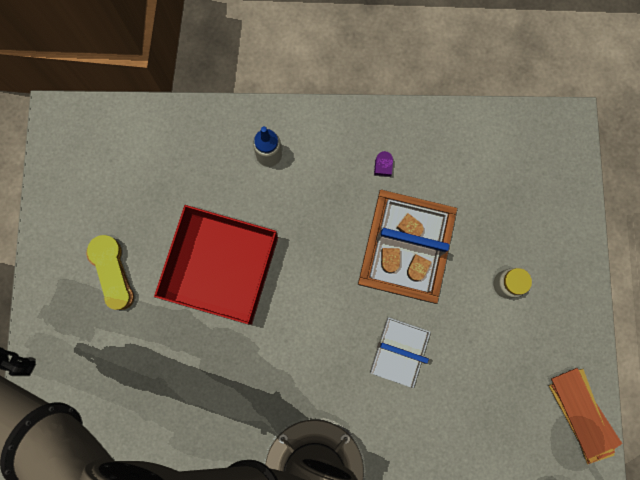

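View pics/side.png

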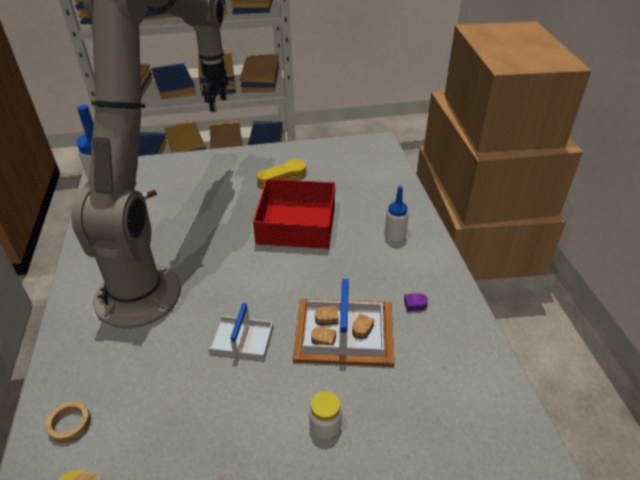

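Run:
```python
from h import *
a=viewer.grab_frame("top");im=a["pixels"][180:310,345:470,::-1]
b=viewer.grab_frame("side");im2=b["pixels"][270:370,285:405,::-1]
i1=cv2.resize(im,(480,500),interpolation=cv2.INTER_CUBIC);i2=cv2.resize(im2,(300,250),interpolation=cv2.INTER_CUBIC)
c=np.zeros((500,780,3),np.uint8);c[:,:480]=i1;c[:250,480:]=i2;cv2.imwrite("pics/crop.png",c)
# frame outline, bin outline
for n,z,in_ in [("frame",.016,0),("bin",.09,0)]:
    d=viewer.trace(a,n)[0];m=d["pixels"].astype(np.uint8)
    cs=max(cv2.findContours(m,0,2)[0],key=cv2.contourArea)[:,0]
    P=unproj(a,cs,z)[:,:2].astype(np.float32);rc=cv2.minAreaRect(P*1000);print(n,rc,cv2.boxPoints(rc).round())
hsv=cv2.cvtColor(a["pixels"],cv2.COLOR_RGB2HSV)
m=cv2.inRange(hsv,(105,150,60),(125,255,255));m[:190]=0;m[300:]=0
n,l,s,c=cv2.connectedComponentsWithStats(m)
i=1+np.argmax(s[1:,4]);cs=cv2.findContours((l==i).astype(np.uint8),0,2)[0][0][:,0]
print(s[i],cv2.minAreaRect(unproj(a,cs,.113+.006)[:,:2].astype(np.float32)*1000))
```

```text
frame ((538.87939453125, -234.51104736328125), (203.04043579101562, 251.4931640625), 76.51760864257812) [[ 393. -304.]
 [ 637. -363.]
 [ 685. -165.]
 [ 440. -106.]]
bin ((480.40838623046875, 228.96307373046875), (237.83377075195312, 229.3682403564453), 74.25487518310547) [[338. 146.]
 [559.  83.]
 [623. 312.]
 [402. 375.]]
[381 228  68  23 486] ((538.472412109375, -232.79962158203125), (160.8564910888672, 17.36288070678711), 76.1281509399414)
```

View pics/crop.png

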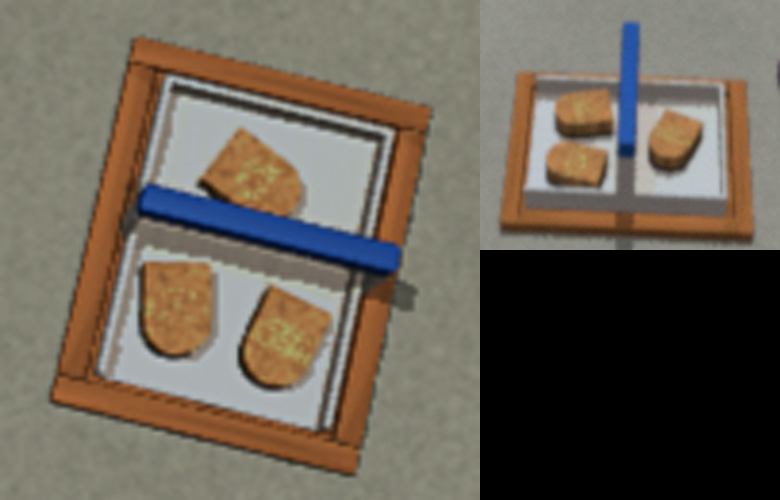

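Look-alikes: the tray at px (410,244) stands in the frame, with a 161 mm bar. The small tray at (400,352) is the wrong size. The purple heel at (384,164) is to be left alone. I choose the framed tray. The crop shows its open end facing the robot (-x) and all three heels on it.

>>> {"name": "play_rows", "arguments": {"commands": [[[-1,-0.97,-1,0,0],[-1,-0.97,-1,0,0],[-1,-0.97,-1,0,0],[-1,-0.97,-1,0,0],[-1,-0.97,-1,0,0],[-1,-0.97,-1,0,0],[-1,-0.97,-1,0,0],[-1,-0.97,-1,0,0]]], "grip_force": 40}}

```text
clock: 1.37
tcp_pos: [0.3752, 0.3463, 0.2315]
orientation: [0.675, 3.067, -0.004]
contact_force: [0.4, 0.0, 0.2]
grip_width: 0.0853
gripper_force: 0.0
```

>>> {"name": "play_rows", "arguments": {"commands": [[[-1,-0.97,-1,0,0],[-1,-0.97,-1,0,0],[-1,-0.97,-1,0,0],[-1,-0.97,-1,0,0],[-1,-0.97,-1,0,0],[-1,-0.97,-1,0,0],[-1,-0.97,-1,0,0],[-1,-0.97,-1,0,0]]]}}

```text
clock: 2.03
tcp_pos: [0.4686, 0.085, 0.2318]
orientation: [0.674, 3.066, -0.002]
contact_force: [0.1, 0.2, -0.2]
grip_width: 0.0852
gripper_force: 0.0
```

>>> {"name": "play_rows", "arguments": {"commands": [[[-1,-0.98,-1,0,0.5],[-1,-0.98,-1,0,0.88],[-1,-0.98,-1,0,0.88],[-1,-0.98,-1,0,0.88],[-1,-0.98,-1,0,0.88],[-1,-0.98,-1,0,0.88],[-1,-0.98,-1,0,0.88],[-1,-0.98,-1,0,0.88],[-1,-0.98,-1,0,0.88],[-1,-0.98,-1,0,0.88],[-1,-0.98,-1,0,0.88],[-1,-0.98,-1,0,0.88]]]}}

```text
clock: 3.03
tcp_pos: [0.5638, -0.1705, 0.2311]
orientation: [-2.47, -1.941, 0.0]
contact_force: [-0.4, -0.4, 0.0]
grip_width: 0.0854
gripper_force: 0.0
```

```bash
cat >> h.py <<'E'
def bar(p,o=None,z=.119,roi=None):
    hsv=cv2.cvtColor(p["pixels"],cv2.COLOR_RGB2HSV);m=cv2.inRange(hsv,(105,150,60),(125,255,255))
    n,l,s,c=cv2.connectedComponentsWithStats(m)
    out=[]
    for i in range(1,n):
        if s[i,4]<400: continue
        cs=cv2.findContours((l==i).astype(np.uint8),0,2)[0][0][:,0]
        rc=cv2.minAreaRect(unproj(p,cs,z,o)[:,:2].astype(np.float32)*1000);out.append((s[i].tolist(),rc))
    return out
def tomove(o,tgt,yaw_y):
    """tool-axis shift/turn numbers to go to tgt with tool y at world angle yaw_y deg"""
    M=R.from_rotvec(o["orientation"]).as_matrix();d=M.T@(np.array(tgt)-o["tcp_pos"])
    cur=np.degrees(np.arctan2(M[1,1],M[0,1]));t=-(yaw_y-cur);t=(t+90)%180-90
    print("tooly",cur.round(1),"tilt",np.degrees(np.arccos(-M[2,2])).round(2),"shift",(d/.2).round(3),"turn",round(t/90,3))
E
python3 - <<'E'
from h import *
o=get_obs();w=viewer.grab_frame("wrist");a=viewer.grab_frame("top")
print(bar(w,o),bar(a));save(w,"w1.png")
tomove(o,[.5385,-.2335,.231],-13.9)
E
```

```text
[([295, 209, 25, 197, 4564], ((539.97998046875, -231.26373291015625), (158.9507598876953, 16.81075668334961), 76.29973602294922)), ([0, 283, 19, 105, 966], ((317.88909912109375, -195.94320678710938), (89.56784057617188, 10.634871482849121), 70.99211120605469))] []
tooly -13.7 tilt 0.01 shift [-0.336 -0.049  0.   ] turn 0.003
```

View pics/w1.png

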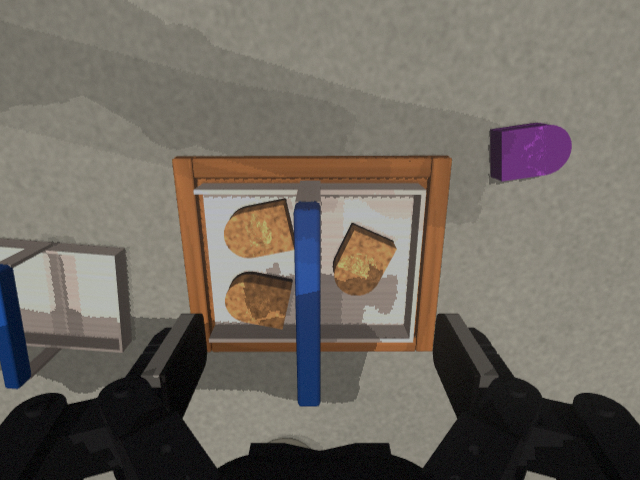

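>>> {"name": "play_rows", "arguments": {"commands": [[[-1,-0.32,-0.045,0,0],[-1,-0.32,-0.045,0,0],[-1,-0.32,-0.045,0.1,0],[-1,-0.32,-0.045,0.25,0],[-1,-0.32,-0.045,0.4,0],[-1,-0.32,-0.045,0.55,0],[-1,-0.32,-0.045,0.65,0],[-1,-0.32,-0.045,0.72,0],[-1,-0.32,-0.045,0.72,0],[-1,-0.32,-0.045,0.72,0]]]}}

```text
clock: 3.97
tcp_pos: [0.5394, -0.2316, 0.087]
orientation: [-2.464, -1.948, 0.001]
contact_force: [-0.1, -0.8, -0.1]
grip_width: 0.0855
gripper_force: 0.0
```

>>> {"name": "play_rows", "arguments": {"commands": [[[1,0,0,0,0],[1,0,0,0,0],[1,0,0,0,0],[1,0,0,0,0],[1,0,0,0,0],[1,0,0,0,0],[1,0,0,0,0],[1,0,0,0,0]]], "grip_force": 40}}

```text
clock: 4.63
tcp_pos: [0.5399, -0.232, 0.0878]
orientation: [2.466, 1.945, 0.001]
contact_force: [-1.0, 1.6, 5.7]
grip_width: 0.0175
gripper_force: 40.7
```

>>> {"name": "play_rows", "arguments": {"commands": [[[1,0,0,-0.03,0],[1,0,0,-0.08,0],[1,0,0,-0.15,0],[1,0,0,-0.25,0],[1,0,0,-0.37,0],[1,0,0,-0.5,0],[1,0,0,-0.6,0],[1,0,0,-0.65,0],[1,0,0,-0.65,0],[1,0,0,-0.65,0]]]}}

```text
clock: 5.47
tcp_pos: [0.5391, -0.2315, 0.2169]
orientation: [-2.466, -1.945, 0.0]
contact_force: [-0.7, -0.5, -4.1]
grip_width: 0.0176
gripper_force: 39.4
```

Run:
```python
from h import *
o=get_obs();w=viewer.grab_frame("wrist");s=viewer.grab_frame("side");a=viewer.grab_frame("top")
c=np.hstack([cv2.resize(x["pixels"][:,:,::-1],(400,300)) for x in (w,s)]);cv2.imwrite("pics/lift.png",c)
print(o["tcp_pos"],o["moment"],o["grip_width"])
d=viewer.trace(a,"bin")[0]["pixels"]
hsv=cv2.cvtColor(a["pixels"],cv2.COLOR_RGB2HSV);m=cv2.inRange(hsv,(0,150,40),(6,255,255))|cv2.inRange(hsv,(174,150,40),(180,255,255))
cs=max(cv2.findContours(m,0,2)[0],key=cv2.contourArea)[:,0]
print(cv2.minAreaRect(unproj(a,cs,.09)[:,:2].astype(np.float32)*1000))
q=cv2.approxPolyDP(cv2.convexHull(cs),4,True)[:,0];print(q.tolist(),unproj(a,q,.09)[:,:2].round(3).tolist())
# model overlay fit: rim outline IoU of outer bin (rim + base hull)
from scipy.optimize import minimize
def mask(p):
    c,s_=np.cos(p[2]),np.sin(p[2]);L=np.array([[-1,-1],[1,-1],[1,1],[-1,1]])*.115@np.array([[c,s_],[-s_,c]])+p[:2]
    X=np.vstack([np.c_[L,np.full(4,z)] for z in (0,.09)]);u=proj(a,X)
    k=np.zeros(m.shape,np.uint8);cv2.fillConvexPoly(k,cv2.convexHull((u*16).astype(np.int32)),1,shift=4);return k
f=np.zeros_like(m);cv2.fillPoly(f,[cs],1)
g=lambda p:(mask(p)!=f).sum()
b=minimize(g,[.48,.229,-.277],method="Nelder-Mead",options=dict(initial_simplex=[[.48,.229,-.277],[.49,.229,-.277],[.48,.24,-.277],[.48,.229,-.24]]))
print(b.x,b.fun,f.sum())
```

```text
[ 0.5390879  -0.23151779  0.21685027] [ 0.02829014  0.05311496 -0.0387772 ] 0.01759408954638052
((481.54632568359375, 232.22982788085938), (230.9802703857422, 228.9313507080078), 74.24053192138672)
[[185, 205], [275, 231], [248, 323], [154, 296]] [[0.621, 0.31], [0.56, 0.095], [0.342, 0.154], [0.404, 0.373]]
[ 0.48368929  0.23553636 -0.27866511] 531.0 9512
```

View pics/lift.png

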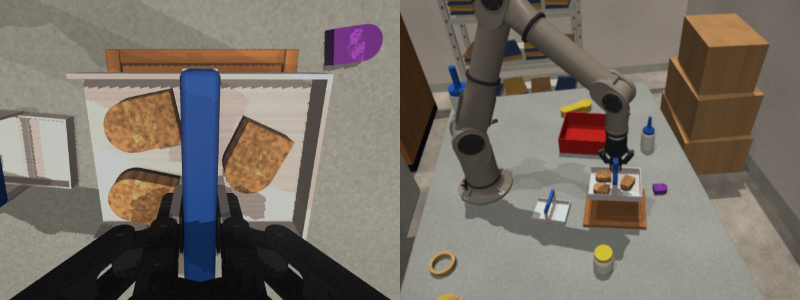

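>>> {"name": "play_rows", "arguments": {"commands": [[[1,0.03,-0.006,0,0],[1,0.1,-0.02,0,0],[1,0.2,-0.04,0,0],[1,0.32,-0.06,0,0],[1,0.44,-0.09,0,0],[1,0.56,-0.11,0,0],[1,0.68,-0.14,0,0],[1,0.8,-0.16,0,0],[1,0.9,-0.18,0,0],[1,0.97,-0.195,0,0],[1,1,-0.2,0,0]]]}}

```text
clock: 6.58
tcp_pos: [0.5469, -0.0246, 0.2166]
orientation: [-2.462, -1.949, 0.001]
contact_force: [1.3, 2.0, -4.5]
grip_width: 0.0177
gripper_force: 39.4
```

>>> {"name": "play_rows", "arguments": {"commands": [[[1,0.03,-0.006,0,0],[1,0.1,-0.02,0,0.02],[1,0.2,-0.04,0,0.02],[1,0.32,-0.06,0,0.02],[1,0.44,-0.09,0,0.02],[1,0.56,-0.11,0,0.02],[1,0.68,-0.14,0,0.02],[1,0.8,-0.16,0,0.02],[1,0.9,-0.18,0,0.02],[1,0.97,-0.195,0,0.02],[1,1,-0.2,0,0.02]]]}}

```text
clock: 7.5
tcp_pos: [0.5548, 0.1777, 0.2169]
orientation: [-2.495, -1.909, 0.0]
contact_force: [-0.5, 0.5, -5.0]
grip_width: 0.0174
gripper_force: 39.4
```

Run:
```python
from h import *
o=get_obs();print(o["tcp_pos"]);tomove(o,[.554,.2116,.185],-15.8)
```

```text
[0.55484835 0.17768341 0.21692489]
tooly -15.2 tilt 0.02 shift [ 0.163 -0.048  0.16 ] turn 0.007
```

>>> {"name": "play_rows", "arguments": {"commands": [[[1,0.03,-0.01,0,0.007],[1,0.08,-0.02,0.03,0.007],[1,0.13,-0.035,0.08,0.007],[1,0.155,-0.045,0.12,0.007],[1,0.163,-0.048,0.15,0.007],[1,0.163,-0.048,0.16,0.007],[1,0.163,-0.048,0.16,0.007]]], "grip_force": 20}}

```text
clock: 8.08
tcp_pos: [0.5537, 0.2088, 0.1842]
orientation: [2.508, 1.892, -0.004]
contact_force: [-0.2, 0.7, -5.9]
grip_width: 0.0174
gripper_force: 39.4
```

>>> {"name": "play_rows", "arguments": {"commands": [[[1,0,0,0.04,0],[1,0,0,0.07,0],[1,0,0,0.085,0],[1,0,-0.02,0.095,0],[1,0,-0.042,0.106,0],[1,0,-0.063,0.117,0],[1,0,-0.084,0.128,0],[1,0,-0.084,0.128,0]]]}}

```text
clock: 8.75
tcp_pos: [0.5469, 0.2119, 0.1674]
orientation: [2.504, 1.883, 0.026]
contact_force: [-1.4, -8.7, 37.5]
grip_width: 0.0173
gripper_force: 81.0
```

Run:
```python
from h import *
o=get_obs();print(o["tcp_pos"],o["moment"],o["contact_force"],o["grip_width"])
w=viewer.grab_frame("wrist");s=viewer.grab_frame("side")
c=np.hstack([cv2.resize(w["pixels"][:,:,::-1],(400,300)),cv2.resize(s["pixels"][140:290,220:420,::-1],(400,300),interpolation=cv2.INTER_CUBIC)]);cv2.imwrite("pics/tilt1.png",c)
```

```text
[0.54693426 0.21193672 0.16743682] [-2.53462859 -1.53380146  0.0113082 ] [-1.40928189 -8.74224784 37.51438428] 0.017303204902601177
```

View pics/tilt1.png

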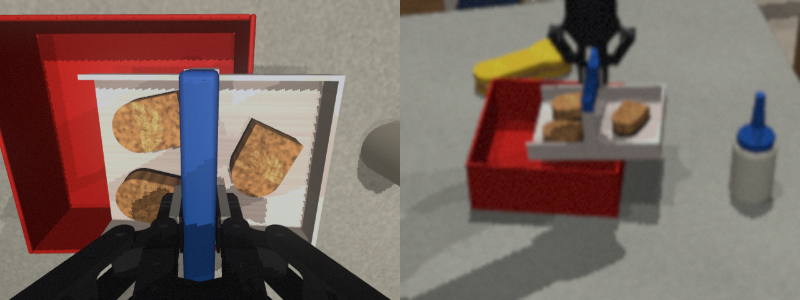

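>>> {"name": "play_rows", "arguments": {"commands": [[[1,0,0,-0.03,0],[1,0,0,-0.07,0],[1,0,0.04,-0.07,0],[1,0,0.07,-0.07,0],[1,0,0.07,-0.06,0],[1,0,0.07,-0.06,0]]]}}

```text
clock: 9.35
tcp_pos: [0.5522, 0.2099, 0.1711]
orientation: [2.508, 1.891, -0.0]
contact_force: [1.6, -0.2, -0.9]
grip_width: 0.0172
gripper_force: 40.9
```

Run:
```python
from h import *
o=get_obs();print(o["tcp_pos"],o["moment"],o["contact_force"],o["grip_width"]);tomove(o,o["tcp_pos"],-15.8)
```

```text
[0.55224318 0.20991977 0.17108799] [-0.0324433  -0.37858812 -0.08923104] [ 1.61910665 -0.18489861 -0.92588491] 0.01724627999227639
tooly -16.0 tilt 0.05 shift [0. 0. 0.] turn -0.002
```

>>> {"name": "play_rows", "arguments": {"commands": [[[0.43,0,0,0,0],[0.43,0,-0.02,0.01,0],[0.43,0,-0.04,0.02,0],[0.43,0,-0.06,0.03,0],[0.43,0,-0.08,0.04,0],[0.43,0,-0.1,0.053,0],[0.43,0,-0.1,0.053,0]]], "grip_force": 20}}

```text
clock: 9.93
tcp_pos: [0.5308, 0.2165, 0.1604]
orientation: [-2.506, -1.893, 0.002]
contact_force: [-1.9, 0.6, -0.7]
grip_width: 0.0242
gripper_force: 0.8
```

Run:
```python
from h import *
o=get_obs();print(o["tcp_pos"],o["moment"],o["contact_force"],o["grip_width"],o["gripper_force"])
w=viewer.grab_frame("wrist");s=viewer.grab_frame("side")
c=np.hstack([cv2.resize(w["pixels"][:,:,::-1],(400,300)),cv2.resize(s["pixels"][140:290,220:420,::-1],(400,300),interpolation=cv2.INTER_CUBIC)]);cv2.imwrite("pics/tilt2.png",c)
```

```text
[0.5308021  0.21651447 0.16037313] [ 0.04691934  0.2793555  -0.05557313] [-1.90216635  0.56699272 -0.65180821] 0.024190040731178378 0.7845872361212969
```

View pics/tilt2.png

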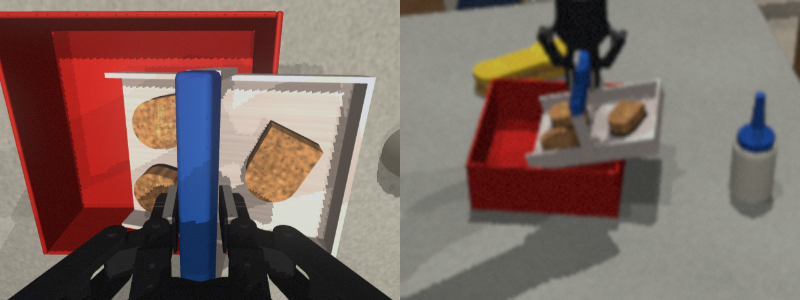

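>>> {"name": "play_rows", "arguments": {"commands": [[[0.36,0,-0.02,0.02,0],[0.3,0,-0.04,0.04,0],[0.29,0,-0.06,0.06,0],[0.29,0,-0.08,0.08,0],[0.29,0,-0.1,0.1,0],[0.29,0,-0.12,0.12,0],[0.29,0,-0.146,0.145,0],[0.29,0,-0.146,0.145,0],[0.29,0,-0.146,0.145,0],[0.29,0,-0.146,0.145,0]]]}}

```text
clock: 10.87
tcp_pos: [0.5034, 0.2239, 0.132]
orientation: [-2.507, -1.892, 0.003]
contact_force: [-4.9, 0.8, 1.4]
grip_width: 0.0301
gripper_force: 2.8
```

Run:
```python
from h import *
o=get_obs();print(o["tcp_pos"],o["moment"],o["contact_force"],o["grip_width"],o["gripper_force"])
w=viewer.grab_frame("wrist");s=viewer.grab_frame("side")
c=np.hstack([cv2.resize(w["pixels"][:,:,::-1],(400,300)),cv2.resize(s["pixels"][140:290,220:420,::-1],(400,300),interpolation=cv2.INTER_CUBIC)]);cv2.imwrite("pics/tilt3.png",c)
```

```text
[0.50343954 0.22393558 0.13197054] [0.16441531 1.14905989 0.06935267] [-4.92290822  0.81693859  1.36988342] 0.030113459293671013 2.75634728372097
```

View pics/tilt3.png

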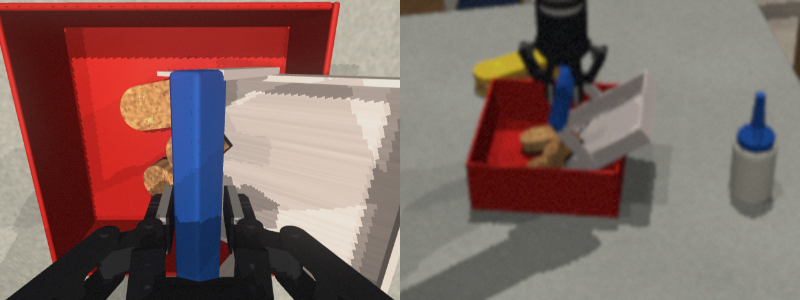

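>>> {"name": "play_rows", "arguments": {"commands": [[[0.4,0,0,0,0],[0.5,0,0,0,0],[1,0,0,0,0],[1,0,0,0,0]]], "grip_force": 30}}

```text
clock: 11.3
tcp_pos: [0.5031, 0.2241, 0.1323]
orientation: [-2.506, -1.892, 0.003]
contact_force: [-7.8, 1.0, 5.6]
grip_width: 0.0278
gripper_force: 29.1
```

>>> {"name": "play_rows", "arguments": {"commands": [[[1,0,0.02,-0.03,0],[1,0,0.04,-0.07,0],[1,0,0.06,-0.12,0],[1,0,0.08,-0.18,0],[1,0,0.1,-0.25,0],[1,0,0.1,-0.33,0],[1,0,0.1,-0.42,0],[1,0,0.1,-0.5,0],[1,0,0.1,-0.5,0]]], "grip_force": 45}}

```text
clock: 12.05
tcp_pos: [0.5266, 0.2184, 0.236]
orientation: [2.508, 1.89, 0.011]
contact_force: [0.7, 0.0, -3.1]
grip_width: 0.0169
gripper_force: 44.8
```

Run:
```python
from h import *
o=get_obs();print(o["tcp_pos"],o["moment"],o["contact_force"],o["grip_width"],o["gripper_force"])
w=viewer.grab_frame("wrist");s=viewer.grab_frame("side");a=viewer.grab_frame("top")
c=np.hstack([cv2.resize(w["pixels"][:,:,::-1],(400,300)),cv2.resize(s["pixels"][110:290,220:460,::-1],(400,300),interpolation=cv2.INTER_CUBIC)]);cv2.imwrite("pics/lift2.png",c)
for d in viewer.trace(a,"heel_a")[:5]: print(d["score"],d["rect"])
```

```text
[0.52661275 0.21837344 0.23601225] [ 0.06097293 -0.15520697  0.0068069 ] [ 0.67148741  0.02961223 -3.05001752] 0.016938683127599993 44.75133955478668
0.63 [252.8, 129.4, 283.0, 168.3]
0.6 [371.5, 149.7, 392.8, 178.1]
0.58 [228.1, 288.0, 244.8, 316.8]
```

View pics/lift2.png

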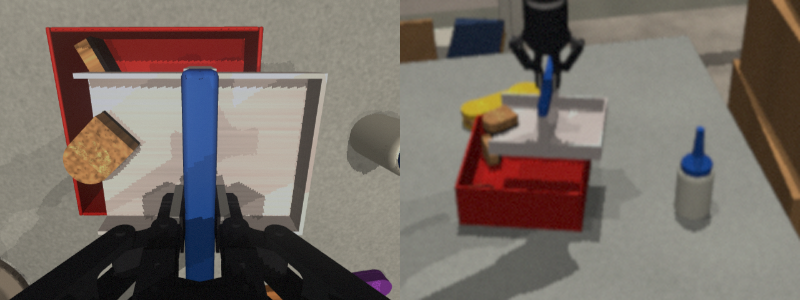

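The tray is flat again with one heel overhanging its lip by about 17 mm. The other two are in the bin. I'll jerk the tray out from under the last heel, low over the bin, keeping it clear of the bottle.

>>> {"name": "play_rows", "arguments": {"commands": [[[1,0,0.02,0.02,0],[1,0,0.06,0.05,0],[1,0,0.11,0.09,0],[1,0,0.17,0.13,0],[1,0,0.23,0.17,0],[1,0,0.29,0.2,0],[1,0,0.34,0.22,0],[1,0,0.37,0.23,0],[1,0,0.39,0.23,0],[1,0,0.39,0.23,0]]], "grip_force": 60}}

```text
clock: 13.08
tcp_pos: [0.5995, 0.1965, 0.1861]
orientation: [2.508, 1.891, 0.0]
contact_force: [0.7, -0.4, -3.3]
grip_width: 0.0165
gripper_force: 64.3
```

>>> {"name": "play_rows", "arguments": {"commands": [[[1,0,-0.025,0,0],[1,0,-0.085,0,0],[1,0,-0.18,0,0],[1,0,-0.3,0,0],[1,0,-0.1,0,0],[1,0,0,0,0],[1,0,0,0,0],[1,0,0,0,0]]]}}

```text
clock: 13.75
tcp_pos: [0.598, 0.1974, 0.1867]
orientation: [-2.507, -1.892, -0.001]
contact_force: [-1.4, -0.0, -3.4]
grip_width: 0.017
gripper_force: 65.5
```

Run:
```python
from h import *
o=get_obs();print(o["tcp_pos"],o["contact_force"],o["grip_width"],o["gripper_force"])
w=viewer.grab_frame("wrist");s=viewer.grab_frame("side");a=viewer.grab_frame("top")
c=np.hstack([cv2.resize(w["pixels"][:,:,::-1],(400,300)),cv2.resize(s["pixels"][110:290,220:460,::-1],(400,300),interpolation=cv2.INTER_CUBIC)])
c=np.vstack([c,np.zeros((240,800,3),np.uint8)]);c[300:,:320]=cv2.resize(a["pixels"][190:340,130:330,::-1],(320,240));cv2.imwrite("pics/jerk.png",c)
```

```text
[0.5979992  0.1973834  0.18666379] [-1.3875943  -0.02846573 -3.37523895] 0.01701650622329384 65.5215847492218
```

View pics/jerk.png

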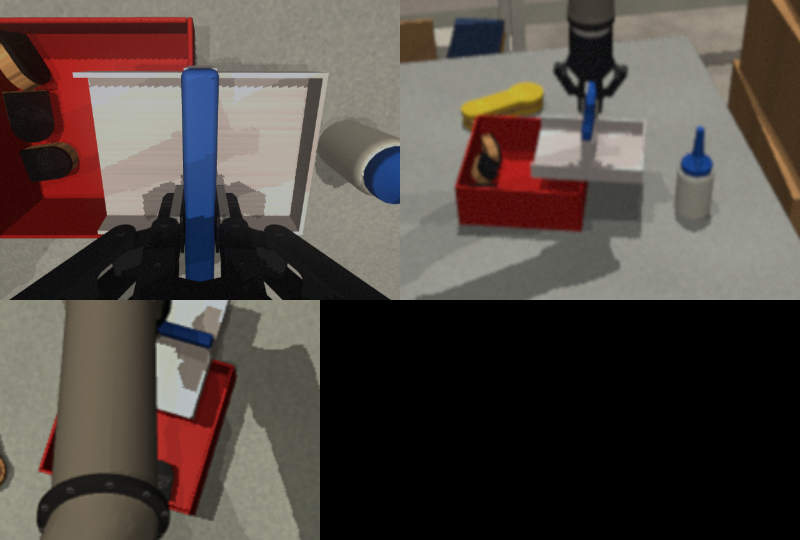

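The wrist view shows the tray empty, and all three heels lie in the bin around (40,60), (30,115) and (50,160). Next I compare how the bar sits in the grip now with the first lift.

Run:
```python
from h import *
for n in ("lift","jerk"):
    im=cv2.imread(f"pics/{n}.png")[:300,:400]
    hsv=cv2.cvtColor(im,cv2.COLOR_BGR2HSV);m=cv2.inRange(hsv,(105,150,60),(125,255,255));m[:,:150]=0;m[:,250:]=0
    ys,xs=np.nonzero(m);rows=[(r_,np.nonzero(m[r_])[0][[0,-1]].tolist()) for r_ in (80,110,150)]
    # tray closed wall / lip edges: horizontal brightness profile at row 150
    g=cv2.cvtColor(im,cv2.COLOR_BGR2GRAY).astype(int)
    print(n,ys.min(),rows)
    dg=np.abs(np.diff(g[85:140].mean(0)));print([(int(i),int(dg[i])) for i in range(399) if dg[i]>9])
    dv=np.abs(np.diff(g[:,230:300].mean(1)));print([(int(i),int(dv[i])) for i in range(299) if dv[i]>9])
o=get_obs();tomove(o,[.5392,-.2318,.185],-13.8)
```

```text
lift 69 [(80, [181, 218]), (110, [181, 217]), (150, [183, 217])]
[(65, 18), (66, 20), (73, 9), (74, 11), (103, 10), (179, 42), (180, 28), (181, 9), (218, 45), (219, 59), (303, 10), (304, 12), (305, 12), (306, 16), (307, 12), (308, 12), (309, 15), (318, 12), (319, 12), (320, 11), (321, 12), (322, 9), (324, 9)]
[(48, 29), (49, 9), (62, 17), (65, 11), (72, 22), (73, 57), (78, 36), (79, 27), (86, 22), (87, 26), (88, 11), (220, 28), (221, 25)]
jerk 69 [(80, [182, 217]), (110, [183, 216]), (150, [184, 215])]
[(89, 12), (90, 13), (91, 13), (92, 13), (93, 14), (94, 13), (95, 11), (180, 22), (181, 79), (217, 63), (218, 30), (300, 11), (301, 13), (302, 14), (303, 15), (304, 13), (305, 12), (306, 12), (313, 11), (314, 11), (315, 11), (316, 11), (317, 9)]
[(70, 11), (71, 16), (72, 61), (77, 32), (78, 13), (85, 17), (86, 22), (87, 11), (214, 14), (215, 28)]
tooly -15.8 tilt 0.09 shift [-2.146  0.309  0.004] turn -0.023
```

>>> {"name": "play_rows", "arguments": {"commands": [[[1,0,-0.08,-0.1,0],[1,0,-0.2,-0.2,0],[1,-0.1,-0.3,-0.25,0],[1,-0.25,-0.3,-0.25,0],[1,-0.4,-0.3,-0.25,0],[1,-0.55,-0.3,-0.25,0],[1,-0.7,-0.3,-0.25,0],[1,-0.85,-0.3,-0.25,0],[1,-0.95,-0.3,-0.25,0],[1,-1,-0.3,-0.25,0],[1,-1,-0.3,-0.25,0]]]}}

```text
clock: 14.82
tcp_pos: [0.4848, 0.0194, 0.2362]
orientation: [-2.51, -1.888, -0.0]
contact_force: [-0.2, -0.1, -3.7]
grip_width: 0.0167
gripper_force: 65.5
```

>>> {"name": "play_rows", "arguments": {"commands": [[[1,-0.1,0.05,0,-0.023],[1,-0.25,0.15,0,-0.023],[1,-0.4,0.25,0,-0.023],[1,-0.55,0.35,0,-0.023],[1,-0.7,0.45,0,-0.023],[1,-0.85,0.55,0,-0.023],[1,-0.95,0.6,0,-0.023],[1,-1,0.6,0,-0.023],[1,-1,0.6,0,-0.023]]]}}

```text
clock: 15.57
tcp_pos: [0.5465, -0.2053, 0.2357]
orientation: [2.475, 1.935, -0.002]
contact_force: [-0.3, -0.0, -2.7]
grip_width: 0.0166
gripper_force: 65.5
```

Run:
```python
from h import *
o=get_obs();print(o["tcp_pos"],o["contact_force"]);tomove(o,[.5392,-.2318,.125],-13.8)
w=viewer.grab_frame("wrist");a=viewer.grab_frame("top")
d=viewer.trace(a,"frame")[0]["pixels"]
for d in viewer.trace(a,"heel_a")[:6]:
    m=np.argwhere(d["pixels"]).mean(0)[::-1];print("heel",round(d["score"],2),np.array(d["rect"]).round(),[unproj(a,m,z)[0][:2].round(3) for z in (.02,.06)])
```

```text
[ 0.54649956 -0.20533847  0.2357038 ] [-0.30481274 -0.02660224 -2.72575263]
tooly -14.0 tilt 0.08 shift [-0.137 -0.003  0.554] turn -0.002
heel 0.7 [165. 281. 190. 297.] [array([0.425, 0.333]), array([0.421, 0.324])]
heel 0.69 [185. 284. 214. 310.] [array([0.405, 0.275]), array([0.402, 0.268])]
heel 0.61 [222. 286. 242. 319.] [array([0.392, 0.209]), array([0.39 , 0.204])]
heel 0.58 [372. 150. 394. 181.] [array([ 0.75 , -0.175]), array([ 0.738, -0.17 ])]
```

>>> {"name": "play_rows", "arguments": {"commands": [[[1,-0.05,0,0.03,-0.002],[1,-0.12,-0.003,0.1,-0.002],[1,-0.137,-0.003,0.2,-0.002],[1,-0.137,-0.003,0.3,-0.002],[1,-0.137,-0.003,0.4,-0.002],[1,-0.137,-0.003,0.48,-0.002],[1,-0.137,-0.003,0.53,-0.002],[1,-0.137,-0.003,0.554,-0.002],[1,-0.137,-0.003,0.554,-0.002]]]}}

```text
clock: 16.52
tcp_pos: [0.5394, -0.2291, 0.1246]
orientation: [-2.467, -1.943, 0.001]
contact_force: [0.3, -0.2, -2.7]
grip_width: 0.017
gripper_force: 65.5
```

>>> {"name": "play_rows", "arguments": {"commands": [[[1,0,0,0.04,0],[1,0,0,0.08,0],[1,0,0,0.11,0],[1,0,0,0.13,0],[1,0,0,0.14,0],[1,0,0,0.14,0]]]}}

```text
clock: 17.02
tcp_pos: [0.5393, -0.2306, 0.0974]
orientation: [-2.47, -1.941, 0.0]
contact_force: [-0.5, 0.9, -0.9]
grip_width: 0.0171
gripper_force: 65.8
```

Run:
```python
from h import *
o=get_obs();print(o["tcp_pos"],o["contact_force"],o["moment"]);tomove(o,[.5392,-.2318,.087],-13.8)
```

```text
[ 0.53931124 -0.2305713   0.09735166] [-0.49286777  0.91251127 -0.92429546] [ 0.02735428  0.46877834 -0.08078555]
tooly -13.7 tilt 0.03 shift [-0.006  0.001  0.052] turn 0.001
```

>>> {"name": "play_rows", "arguments": {"commands": [[[1,0,0,0.012,0],[1,0,0,0.012,0]]]}}

```text
clock: 17.18
tcp_pos: [0.5396, -0.2306, 0.097]
orientation: [-2.47, -1.94, -0.003]
contact_force: [-6.3, 4.4, 19.4]
grip_width: 0.0168
gripper_force: 68.6
```

Run:
```python
from h import *
o=get_obs();print(o["tcp_pos"],o["contact_force"],o["moment"])
w=viewer.grab_frame("wrist");save(w,"fin_w.png");print(bar(w,o,z=.119))
M=viewer.trace(w,"frame")[:2];print([(d["score"],d["rect"]) for d in M])
```

```text
[ 0.53956855 -0.23063507  0.09699459] [-6.27840296  4.43249542 19.39728564] [ 0.83460312  1.83280897 -0.11777715]
[([292, 110, 57, 341, 16767], ((543.655517578125, -213.88168334960938), (125.94451141357422, 17.193347930908203), 76.01693725585938))]
[(0.96, [85.5, 70.4, 561.7, 389.9])]
```

Run:
```python
from h import *
A=cv2.imread("pics/side.png");s=viewer.grab_frame("side");B=s["pixels"][:,:,::-1].copy()
print("px per 10mm up:",proj(s,[[.54,-.23,.01],[.54,-.23,.02]]).round(1).tolist())
def mt(x0,y0,x1,y1):
    T=A[y0:y1,x0:x1];S=B[y0-8:y1+8,x0-8:x1+8];r_=cv2.matchTemplate(S,T,cv2.TM_CCOEFF_NORMED)
    _,v,_,p=cv2.minMaxLoc(r_);return round(float(v),3),(p[0]-8,p[1]-8)
for n,b in dict(barnear=(335,308,353,338),closed_near=(368,315,390,357),open_near=(298,325,320,360),front=(305,338,340,358),front2=(350,338,385,358),frame_edge=(296,352,392,366),closed_far=(372,296,392,320)).items(): print(n,mt(*b))
# wall top edge profile: near wall, bright->dark rows in cols
for x in (312,325,360,375):
    print(x,A[330:364,x].mean(1).astype(int).tolist(),"\n   ",B[330:364,x].mean(1).astype(int).tolist())
```

```text
px per 10mm up: [[343.8, 328.9], [343.9, 326.4]]
barnear (0.715, (0, -1))
closed_near (0.808, (0, 0))
open_near (0.661, (1, -2))
front (0.424, (8, 0))
front2 (0.772, (1, 0))
frame_edge (0.756, (0, 0))
closed_far (0.968, (0, 0))
312 [161, 145, 137, 133, 132, 130, 119, 98, 76, 67, 61, 65, 86, 123, 157, 159, 133, 103, 92, 93, 97, 94, 92, 91, 93, 101, 104, 97, 94, 80, 61, 48, 56, 77] 
    [207, 206, 207, 207, 206, 207, 207, 209, 208, 208, 208, 206, 205, 197, 166, 130, 104, 100, 99, 99, 100, 100, 90, 78, 69, 70, 66, 66, 64, 63, 55, 53, 57, 74]
325 [128, 134, 137, 139, 137, 134, 134, 134, 132, 127, 123, 105, 79, 71, 99, 142, 150, 118, 97, 92, 92, 93, 94, 91, 97, 106, 108, 106, 102, 93, 74, 54, 47, 58] 
    [200, 202, 204, 204, 205, 205, 205, 206, 201, 183, 154, 137, 134, 135, 148, 149, 125, 103, 96, 97, 99, 100, 97, 89, 78, 72, 72, 72, 70, 69, 61, 53, 52, 57]
360 [128, 122, 102, 74, 57, 53, 47, 41, 63, 100, 133, 164, 188, 194, 194, 196, 193, 177, 143, 107, 93, 92, 93, 91, 91, 87, 100, 109, 109, 104, 103, 87, 64, 50] 
    [187, 191, 193, 194, 197, 194, 193, 192, 196, 197, 181, 152, 134, 132, 134, 140, 157, 154, 125, 104, 98, 98, 99, 97, 94, 80, 68, 72, 80, 75, 69, 65, 56, 49]
375 [194, 197, 195, 195, 195, 195, 193, 196, 194, 197, 196, 196, 196, 195, 194, 194, 194, 192, 169, 129, 99, 94, 94, 94, 93, 94, 99, 101, 110, 107, 104, 100, 80, 54] 
    [196, 195, 194, 196, 195, 196, 195, 194, 195, 195, 198, 196, 197, 202, 205, 206, 205, 200, 167, 119, 101, 100, 100, 101, 100, 94, 97, 110, 114, 113, 109, 105, 84, 59]
```

Against the first side picture, the closed end is seated (0 px shift) and the lip is about 6 mm high. The tray is only pitched slightly in the grip, so I'll ease off and release it.

>>> {"name": "play_rows", "arguments": {"commands": [[[1,0,0,-0.008,0],[0.5,0,0,-0.008,0],[0.3,0,0,-0.008,0],[0.1,0,0,-0.008,0],[-0.5,0,0,-0.008,0],[-1,0,0,-0.008,0],[-1,0,0,-0.008,0],[-1,0,0,-0.008,0],[-1,0,0,-0.008,0]]], "grip_force": 20}}

```text
clock: 18.08
tcp_pos: [0.5394, -0.2305, 0.0964]
orientation: [-2.47, -1.941, 0.0]
contact_force: [0.6, -0.3, -0.3]
grip_width: 0.0855
gripper_force: 0.0
```

>>> {"name": "play_rows", "arguments": {"commands": [[[-1,0,0,-0.05,0],[-1,0,0,-0.15,0],[-1,0,0,-0.3,0],[-1,0,0,-0.5,0],[-1,0,0,-0.65,0],[-1,0.2,0,-0.7,0],[-1,0.4,0,-0.7,0],[-1,0.4,0,-0.7,0],[-1,0.4,0,-0.7,0]]]}}

```text
clock: 18.83
tcp_pos: [0.5594, -0.1494, 0.2371]
orientation: [-2.464, -1.948, -0.002]
contact_force: [-0.2, -0.3, 0.3]
grip_width: 0.0853
gripper_force: 0.0
```

Run:
```python
from h import *
o=get_obs();print(o["tcp_pos"],o["contact_force"],o["grip_width"])
A=cv2.imread("pics/side.png");s=viewer.grab_frame("side");B=s["pixels"][:,:,::-1].copy()
def mt(x0,y0,x1,y1):
    T=A[y0:y1,x0:x1];S=B[y0-8:y1+8,x0-8:x1+8];r_=cv2.matchTemplate(S,T,cv2.TM_CCOEFF_NORMED)
    _,v,_,p=cv2.minMaxLoc(r_);return round(float(v),3),(p[0]-8,p[1]-8)
for n,b in dict(barnear=(335,308,353,338),closed_near=(368,315,390,357),open_near=(298,325,320,360),closed_far=(372,296,392,320),open_far=(298,296,318,312)).items(): print(n,mt(*b))
for x in (312,325,360,375): print(x,A[342:352,x].mean(1).astype(int).tolist(),B[342:352,x].mean(1).astype(int).tolist())
w=viewer.grab_frame("wrist");a=viewer.grab_frame("top");print(bar(w,o))
d=viewer.trace(w,"tray")
for x in d[:2]:
    cs=max(cv2.findContours(x["pixels"].astype(np.uint8),0,2)[0],key=cv2.contourArea)[:,0];print(x["score"],x["rect"],cv2.minAreaRect(unproj(w,cs,.036,o)[:,:2].astype(np.float32)*1000))
for d in viewer.trace(a,"heel_a")[:4]: print("heel",round(d["score"],2),np.array(d["rect"]).round())
```

```text
[ 0.55935694 -0.14944511  0.23707359] [-0.18095856 -0.30655532  0.2798982 ] 0.08533142492970461
barnear (0.659, (0, -2))
closed_near (0.775, (0, 0))
open_near (0.718, (1, -2))
closed_far (0.962, (0, 0))
open_far (0.903, (0, 0))
312 [86, 123, 157, 159, 133, 103, 92, 93, 97, 94] [206, 195, 167, 129, 107, 99, 102, 101, 98, 99]
325 [79, 71, 99, 142, 150, 118, 97, 92, 92, 93] [146, 132, 131, 125, 114, 102, 97, 98, 99, 100]
360 [188, 194, 194, 196, 193, 177, 143, 107, 93, 92] [171, 177, 183, 170, 147, 122, 105, 100, 98, 96]
375 [196, 195, 194, 194, 194, 192, 169, 129, 99, 94] [206, 209, 206, 208, 207, 198, 166, 119, 101, 102]
[([309, 229, 24, 187, 4137], ((541.4895629882812, -227.40167236328125), (158.506591796875, 16.772581100463867), 76.18360900878906)), ([5, 280, 33, 119, 1665], ((319.732421875, -185.0110626220703), (105.7709732055664, 16.99863052368164), 67.49653625488281))]
0.82 [2.7, 249.0, 145.5, 399.6] ((288.19976806640625, -224.63973999023438), (167.5950469970703, 144.9339599609375), 71.45157623291016)
0.73 [206.3, 197.9, 433.3, 418.7] ((532.5133056640625, -264.2158203125), (239.8520965576172, 199.62501525878906), 76.26248931884766)
heel 0.89 [186. 285. 219. 310.]
heel 0.82 [218. 288. 239. 318.]
heel 0.67 [375. 152. 392. 173.]
heel 0.55 [165. 280. 190. 297.]
```

```bash
cat > t.py <<'E'
from h import *
from scipy.optimize import least_squares
def mask(rgb): return cv2.inRange(cv2.cvtColor(rgb,cv2.COLOR_RGB2HSV),(105,150,50),(125,255,255))
def corners(x,y,z,roll,pitch,yaw):
    L=np.array([[sx*.009,sy*.081,.1+sz*.013] for sx in(-1,1) for sy in(-1,1) for sz in(-1,1)])
    return L@R.from_euler("ZYX",[yaw,pitch,roll]).as_matrix().T+[x,y,z]
def obs(p,near,rgb):
    n,l,s,c=cv2.connectedComponentsWithStats(mask(rgb));i=min((k for k in range(1,n) if s[k,4]>120),key=lambda k:np.hypot(*(c[k]-near)))
    return cv2.convexHull(cv2.findContours((l==i).astype(np.uint8),0,2)[0][0])[:,0].astype(float)
D=np.array([[np.cos(t),np.sin(t)] for t in np.linspace(0,2*np.pi,24,endpoint=False)])
def fit(views):
    # support function of hull in 24 directions
    def f(q):
        X=corners(q[0],q[1],q[2],q[3],0,q[4]);e=[]
        for p,o,h in views: e.append(((proj(p,X,o)@D.T).max(0)-((h@D.T).max(0)+.35)))
        return np.concatenate(e)
    s=least_squares(f,[.54,-.231,.006,0,-.24],loss="soft_l1",x_scale=[.01,.01,.01,.05,.05]);return s.x.round(4),np.sqrt((s.fun**2).mean()).round(2)
E
python3 - <<'E'
from t import *
o=get_obs();w=viewer.grab_frame("wrist");s=viewer.grab_frame("side");a=viewer.grab_frame("top")
save(w,"now_w.png");save(s,"now_s.png")
o0=dict(tcp_pos=np.array([.5638,-.1705,.2311]),orientation=np.array([-2.47,-1.941,0]))
rd=lambda n:cv2.imread("pics/"+n)[:,:,::-1].copy()
Xc=[[.54,-.231,.106]]
V0=[(s,None,obs(s,proj(s,Xc)[0],rd("side.png"))),(w,o0,obs(w,proj(w,Xc,o0)[0],rd("w1.png")))]
V1=[(s,None,obs(s,proj(s,Xc)[0],s["pixels"])),(w,o,obs(w,proj(w,Xc,o)[0],w["pixels"]))]
print("init",fit(V0));print("now",fit(V1))
print("side px per 10mm y",np.diff(proj(s,[[.54,-.31,.03],[.54,-.30,.03]]),axis=0))
E
```

```text
init (array([ 0.5398, -0.2303,  0.0011,  0.1   , -0.2378]), np.float64(3.33))
now (array([ 0.5401, -0.2293,  0.0009,  0.1063, -0.2405]), np.float64(3.54))
side px per 10mm y [[-0.86831568 -3.20738186]]
```

>>> {"name": "play_rows", "arguments": {"commands": [[[-1,0.2,0,-0.1,0],[-1,0.4,0,-0.2,0],[-1,0.6,0,-0.2,0],[-1,0.8,0,-0.2,0],[-1,1,0,-0.2,0],[-1,1,0,-0.2,0]]]}}

```text
clock: 19.73
tcp_pos: [0.6071, 0.0526, 0.2756]
orientation: [-2.455, -1.955, -0.004]
contact_force: [1.0, 1.5, 0.2]
grip_width: 0.0854
gripper_force: 0.0
```

>>> {"name": "play_rows", "arguments": {"commands": [[[-1,0.2,-0.1,0,0],[-1,0.4,-0.2,0,0],[-1,0.6,-0.3,0,0],[-1,0.8,-0.3,0,0],[-1,1,-0.3,0,0],[-1,1,-0.3,0,0]]]}}

```text
clock: 20.23
tcp_pos: [0.5937, 0.2601, 0.2754]
orientation: [-2.457, -1.953, -0.003]
contact_force: [-1.0, 1.2, -0.7]
grip_width: 0.0855
gripper_force: 0.0
```

Run:
```python
from t import *
A=cv2.imread("pics/side.png");s=viewer.grab_frame("side");a=viewer.grab_frame("top");B=s["pixels"][:,:,::-1].copy()
TA=cv2.imread("pics/top.png");TB=a["pixels"][:,:,::-1].copy()
def mt(A,B,x0,y0,x1,y1,k=4):
    up=lambda I:cv2.resize(I,None,fx=k,fy=k,interpolation=cv2.INTER_CUBIC)
    T=up(A[y0:y1,x0:x1]);S=up(B[y0-6:y1+6,x0-6:x1+6]);_,v,_,p=cv2.minMaxLoc(cv2.matchTemplate(S,T,cv2.TM_CCOEFF_NORMED));return round(float(v),3),(p[0]/k-6,p[1]/k-6)
for n,b in dict(barnear=(335,308,353,338),bartop=(335,277,353,295),closed_near=(368,315,390,357),open_near=(298,335,316,360),closed_far=(372,296,392,320),open_far=(298,296,318,312),table_ref=(405,290,430,312)).items(): print(n,mt(A,B,*b))
for n,b in dict(openL=(362,275,382,295),openR=(420,285,442,305),closedL=(375,188,395,210),closedR=(438,200,460,220),bar=(378,225,452,255)).items(): print("top",n,mt(TA,TB,*b))
for x in (308,312,350,360,375): print(x,A[342:352,x].mean(1).astype(int).tolist(),B[342:352,x].mean(1).astype(int).tolist())
Xc=[[.54,-.231,.106]]
for nm,I,J in(("i",A,TA),("n",B,TB)):
    print(nm,fit([(s,None,obs(s,proj(s,Xc)[0],I[:,:,::-1].copy())),(a,None,obs(a,proj(a,Xc)[0],J[:,:,::-1].copy()))]))
for d in viewer.trace(a,"heel_a")[:5]: print("heel",round(d["score"],2),np.array(d["rect"]).round())
```

```text
barnear (0.794, (0.0, -0.25))
bartop (0.996, (0.0, -0.25))
closed_near (0.814, (-0.25, -0.75))
open_near (0.735, (0.25, -0.75))
closed_far (0.983, (0.0, -0.25))
open_far (0.958, (0.0, -0.5))
table_ref (0.998, (0.0, 0.0))
top openL (0.992, (-0.25, 0.0))
top openR (0.98, (-0.5, 0.0))
top closedL (0.979, (-0.25, 0.0))
top closedR (0.984, (-0.25, 0.0))
top bar (0.826, (-0.5, 0.0))
308 [197, 196, 191, 170, 130, 102, 95, 92, 93, 94] [199, 198, 190, 155, 113, 96, 96, 96, 96, 94]
312 [86, 123, 157, 159, 133, 103, 92, 93, 97, 94] [199, 198, 193, 160, 116, 96, 93, 95, 96, 93]
350 [184, 185, 185, 183, 177, 153, 115, 95, 91, 91] [187, 186, 188, 185, 171, 138, 104, 92, 93, 94]
360 [188, 194, 194, 196, 193, 177, 143, 107, 93, 92] [197, 198, 198, 197, 191, 165, 122, 97, 95, 94]
375 [196, 195, 194, 194, 194, 192, 169, 129, 99, 94] [196, 198, 198, 197, 197, 191, 159, 114, 95, 96]
i (array([ 0.5347, -0.2475,  0.0094, -0.1489, -0.2464]), np.float64(1.3))
n (array([ 0.5353, -0.2443,  0.0099, -0.1351, -0.2453]), np.float64(1.27))
heel 0.86 [219. 288. 241. 317.]
heel 0.67 [373. 147. 391. 177.]
heel 0.54 [199. 288. 215. 310.]
```

```bash
python3 -c "
from bench import r
print(r.hand_in())"
```

```text
the job is handed in; nothing more can be done
None
```

I handed the job in at about 20 s: all three heels are in the red bin, the empty tray is released flat in its frame (about 1 mm from its start), and the bottle, jar and soles were not touched; `hand_in()` gave no verdict.

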